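# Index the sample turntable by one hole

## Robot

A 6-joint arm with a two-finger parallel gripper is mounted at the origin on the work surface. World frame = base frame: x ahead of the robot, y to its left, z up, the work surface at z = 0. Lengths are in mm, angles in rad, forces in N, time in s.
With the tool pointing down it reaches from about 350 to 775 mm from the base axis. Payload 7.3 kg.
Tool frame: the origin (TCP) lies at the very end of the fingers, on their centre line; the grasp point (between the pads) lies 19 mm behind it; z points along the fingers, y is the line along which they close (so a half turn about z gives the same grasp; the last joint's range is limited). The gripper opens to 92 mm and grips with 3 to 60 N. Pads are 19 mm wide; open, the fingers measure 130 mm over their backs; the gripper's body (75 mm by 190 mm) begins 47 mm behind the grasp point.
Start: joints at [0.974, 0.342, 1.524, -0, 1.275, -0.146], TCP at [228.724, 472.578, 226.741] pointing down, gripper open.
Joint ranges: [-2.53, 2.53], [-0.77, 2.02], [0.04, 2.7], [-1, 4.14], [0.28, 2.66], [-3.11, 3.11]. Speed limits (rad/s): [2.57, 2.57, 3.14, 3.14, 3.14, 3.14].

## Interface

Orientations are given as [roll, pitch, yaw] about the fixed x, y, z axes, in that order (R = Rz(yaw) Ry(pitch) Rx(roll)).
In Python, from plant import get_obs, capture, close_job gives the robot as it stands. The module is installed in compiled form; this text tells all that it offers.
- The arm moves only by the shell command python3 -m handwheel 'ROWS'. ROWS is JSON, a list of rows, each a list of 3 entries, a list of its own where there are three numbers: the turn, a rotation vector about the tool's x, y, z in degrees, then the shift along the tool's x, y, z in m, then the opening, from 0 (shut) to 1 (fully open). A call has 1 to 12 rows; each row is the pose to reach, as a shift and turn from the pose commanded when the call began, along the tool's axes at that moment; what a row does not reach only later rows make up. A row lasts 1/10 s, in which the tool goes at most 50 mm and 8.59 degrees, less where a joint would pass 70% of its speed; a pose out of reach is approached as far as the arm can. A call with a gripper value outside its range is refused whole. The fingers move at their own pace and stop on an object; the grip force is fixed at half the most. Time passes only in rows, so rows that repeat a pose let the fingers close. It gives the time, the measured TCP pose, the force, the opening and the grip force at its end, in the units of the state.
- get_obs(): the state, without advancing time (a new reading comes with each control period).
- capture(name): name is "side" or "top"; returns a dict with "image" (400x640x3 uint8, red, green, blue), "depth" (400x640 float32, mm along the optical axis (not along the pixel's ray), 0 where there is no reading), "fx", "fy", "cx", "cy" (pixels), "k1" (the pictures are not rectified: a ray, as slopes to the right and down, at radius r is drawn at 1 + k1 r^2 times it, then the intrinsics apply), "camera_from_world" (4x4, takes a point from world to camera coordinates). Camera axes: x right, y down, z forward; pixel columns grow to the right and rows downward; lengths in mm; the calibration is good to about 2 mm. A picture is of the moment at which its call begins.
- close_job(): hands the job in; it is judged then, once.
The state is a dict: "time": time; "joint_positions": joint angles; "dq": joint speeds; "tau": joint torques, N m; "tool_pos": TCP position; "tcp_rot": TCP orientation; "contact_force": force on the tool from outside, world axes, zero at the start; "moment": the same for the moment, N m; "grip_width": finger opening in mm; "finger_force": force on a finger pad.
Only numpy, scipy, OpenCV 4.12 (cv2) and the standard library are available. Lean on these libraries where they do the work, as an engineer would, in place of code of your own. Each camera call takes 0.05 s, during which the arm holds its last target. There are 200 camera calls.

## Task

Bring the next sample under the reading head: press the red index plunger of the sample turntable down with the fingertips and, keeping it down, swing it with the table one hole clockwise (seen from above, the way the arrows point). Let it spring up into that hole, so that the table is locked again, and move clear. Nothing needs gripping or lifting: leave the sample cups in their seats and the bottles where they stand, and do not bump the reading head.

Things in the scene. Friction and masses are not known exactly. Their poses are not given: they have to be found in the camera images.
- plunger_top (a point): Centre of the floor of the red round thumb dish on the index plunger: 50 mm across outside, 41 mm inside, its rim 3.5 mm above its floor. It faces up, 83 mm above the bench while the plunger is up, 115 mm from the table's axis on the side towards the robot, and moves down and round with the plunger. Shut fingertips fit in the dish; pressed down and moved along the arc they turn the table.
- plunger (a joint): How far the plunger is pressed down, m: 0 fully up (locked in a hole), 0.015 bottom stop. A spring pushes it up, 4 N at the top, 8 N at the bottom. Its pin locks the table firmly for the first 3 mm; over 12 mm down the table turns freely. Let go between holes it stays at about 0.012 under the plate; let go within 5 mm of a hole, its rounded end draws the table into line and it springs up to 0.
- turntable (a joint): Angle of the table in rad about its upright axis: about 0 at the start, growing clockwise seen from above. The holes are 0.785 (45 degrees) apart, with about 0.013 of play either way; the next hole is at 0.785. A light bearing drag (0.07 N m) keeps the table where it is left.
- table_axis (a point): On the table's upright axis, level with the top of the fixed index plate (58 mm above the bench): an aluminium ring, 174 mm inside, 284 mm outside diameter, 12 mm thick, with eight 21 mm holes on a circle of 115 mm radius joined by a slot for the plunger's neck; black marks at the holes, arrow heads clockwise. Base 310 mm across. The dark turning table, 168 mm across, lies inside the ring.
- next_hole (a point): Centre of the hole that the plunger is to go into, at the top of the index plate (58 mm above the bench), 115 mm from the axis, 45 degrees clockwise of the plunger's first hole. The seated plunger's dish floor is 25 mm straight above it.
- reader: The reading head: a white upright cylinder 40 mm across, 88 to 146 mm above the bench, over one seat on the side of the turntable away from the robot, on a level arm and a steel post 162 mm high just outside the index plate. Fixed to the base. Its origin is on the table's axis at bench height.
- reading_spot (a point): Point under the reading head, 74 mm above the bench, where the top of the next sample cup should come.
- cup0_mid (a point): Centre of the sample cup that is under the reading head at the start: a loose steel cup 34 mm in diameter and 18 mm high with a pressed cream pellet, standing in its seat on the turning table, 58 mm from the axis.
- cup1_mid (a point): Centre of the next sample cup (to be brought under the reading head): a loose steel cup 34 mm in diameter and 18 mm high with a pressed brown pellet, standing in its seat on the turning table, 58 mm from the axis.
- cup2_mid (a point): Centre of the third sample cup: a loose steel cup 34 mm in diameter and 18 mm high with a pressed white pellet, standing in its seat on the turning table, 58 mm from the axis.
- seat0 (a point): Centre of the place of sample cup 0 in its seat (three small brass pins) on the turning table; it turns with the table and coincides with point cup0_mid while the cup is seated.
- seat1 (a point): Centre of the place of sample cup 1 in its seat (three small brass pins) on the turning table; it turns with the table and coincides with point cup1_mid while the cup is seated.
- seat2 (a point): Centre of the place of sample cup 2 in its seat (three small brass pins) on the turning table; it turns with the table and coincides with point cup2_mid while the cup is seated.
- bottle_a: A white squeeze bottle with a red cap, 62 mm across and 166 mm high, standing loose beside the turntable; origin at the centre of its foot.
- bottle_b: A second, identical squeeze bottle; origin at the centre of its foot.
- wash_bottle: A wash bottle, 68 mm across, 123 mm high to the cap with a bent spout to 166 mm, standing loose beside the turntable; origin at the centre of its foot.
Things that resemble listed ones, but are neither listed nor needed, are in the scene too. What is shaped like the bottle_b but pink or yellow is not meant.

How it is judged:
By the outcome, as a careful person would: the job done as asked, in the order asked, and still so for the second after the job is handed in, with the robot touching nothing.
It also fails if it takes over 38 s, if anything falls off the work surface, if the arm or the gripper's body presses on something with over 40 N, if the wrist force passes 120 N, or if a joint passes its speed limit or range.

## Working session

There is one attempt and no reset: what is moved stays moved. The work goes in short steps, Python scripts to look and compute and a shell command to move; the robot and the scene stay as the last step left them, time stands still between calls to the robot, and variables do not carry over. Pictures are saved under pics/ and viewed, at most 10 in all, crops included, and the job is handed in when it is done.

```bash
mkdir -p pics; cat > h.py <<'E'
import numpy as np, cv2
from plant import get_obs, capture
def unproj(c,u,v,d=None,z=None):
    # pixel -> world, by depth d or world height z
    xd=np.array([(u-c['cx'])/c['fx'],(v-c['cy'])/c['fy']]); x=xd.copy()
    for _ in range(20): x=xd/(1+c['k1']*(x@x))
    T=np.linalg.inv(c['camera_from_world']); ray=T[:3,:3]@np.array([x[0],x[1],1]); o=T[:3,3]
    s=d if d is not None else (z-o[2])/ray[2]
    return o+s*ray
E
python3 - <<'E'
from h import *
o=get_obs(); print(o['time'],o['tool_pos'],o['tcp_rot'],o['contact_force'],o['grip_width'])
for n in('top','side'):
    c=capture(n); cv2.imwrite(f'pics/{n}0.png',c['image'][:,:,::-1]); np.savez(f'{n}0.npz',**c)
E
```

```text
0.0 [228.5031241  472.21121494 226.03661642] [-3.14006022e+00 -1.77124399e-04  2.69082126e+00] [-0.30137873  0.72451143 -0.24221249] 91.7345305235109
```

View pics/top0.png

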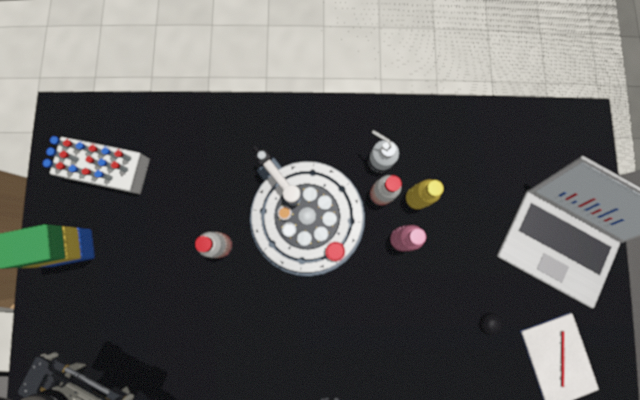

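View pics/side0.png

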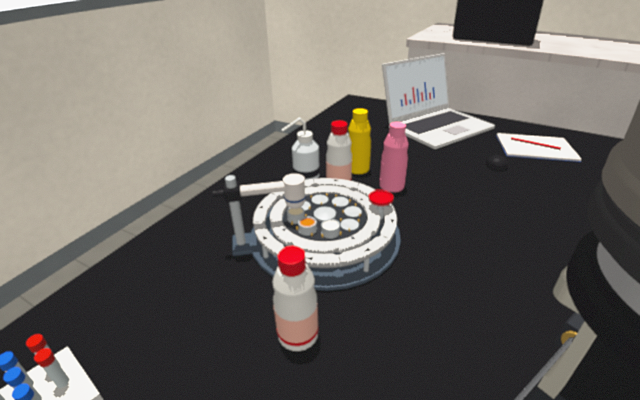

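The top view shows the turntable centred near (307,218), the red dish at (335,251), the reader post at (262,155), and the brown sample at (285,213). A bottle stands at left (212,244). Clockwise takes the dish to about (307,262).

```bash
cat > m.py <<'E'
from h import *
from scipy.optimize import least_squares
def red(n,c,uv,r=22,zr=85):
    im=c['image'].astype(int); m=(im[:,:,0]>130)&(im[:,:,1]<90)&(im[:,:,2]<90)
    yy,xx=np.nonzero(m); k=np.hypot(xx-uv[0],yy-uv[1])<r; xx,yy=xx[k],yy[k]
    d=[c['depth'][y,x] for x,y in zip(xx,yy)]
    P=np.array([unproj(c,x,y,d=q) for x,y,q in zip(xx,yy,d) if q>0])
    print(n,'red px',len(xx),xx.mean(),yy.mean(),'at z',zr,unproj(c,xx.mean(),yy.mean(),z=zr).round(1),'depth med',np.median(P,0).round(1))
def axis(n,c,u,v,R):
    pts=[]
    for y in range(max(0,v-R),min(400,v+R)):
        for x in range(u-R,u+R):
            d=c['depth'][y,x]
            if d>0: pts.append(unproj(c,x,y,d=d))
    P=np.array(pts); P=P[(P[:,2]>50)&(P[:,2]<66)]
    c0=unproj(c,u,v,z=58)[:2]
    P=P[np.hypot(*(P[:,:2]-c0).T)<160]
    # outer boundary: farthest per angular bin
    for _ in range(3):
        q=P[:,:2]-c0; a=np.degrees(np.arctan2(q[:,1],q[:,0]))//5; r=np.hypot(*q.T)
        E=np.array([P[a==k][np.argsort(r[a==k])[-2:]].mean(0)[:2] for k in np.unique(a) if (a==k).sum()>3])
        s=least_squares(lambda p:np.hypot(E[:,0]-p[0],E[:,1]-p[1])-p[2],[*c0,142],loss='soft_l1',f_scale=2); c0=s.x[:2]
    print(n,'axis',s.x.round(1),'z',np.median(P[:,2]).round(1))
if __name__=='__main__':
    for n,ruv,auv in(('top',(335,251),(307,218)),('side',(381,198),(326,215))):
        c=np.load(f'{n}0.npz'); red(n,c,ruv,r=18); axis(n,c,*auv,90)
    c=np.load('top0.npz'); im=c['image']; cv2.imwrite('pics/crop.png',cv2.resize(im[110:300,180:460,::-1],None,fx=2.8,fy=2.8,interpolation=cv2.INTER_CUBIC))
    for nm,u,v,z in(('bottle left cap',205,244,160),('bottle r',393,184,160),('pink',417,236,160),('reader',291,193,146)): print(nm,unproj(c,u,v,z=z).round(0))
E
python3 m.py
```

```text
top red px 42 332.8095238095238 253.5 at z 85 [487.7  -3.9  85. ] depth med [485.3   0.6  84.2]
top axis [583.6  62.5 141.5] z 56.6
side red px 329 380.838905775076 197.08206686930092 at z 85 [492.7  -8.   85. ] depth med [495.3 -10.9  82.9]
side axis [584.9  61.8 141.2] z 58.0
bottle left cap [508. 292. 160.]
bottle r [ 650. -143.  160.]
pink [ 528. -196.  160.]
reader [630.  98. 146.]
```

View pics/crop.png

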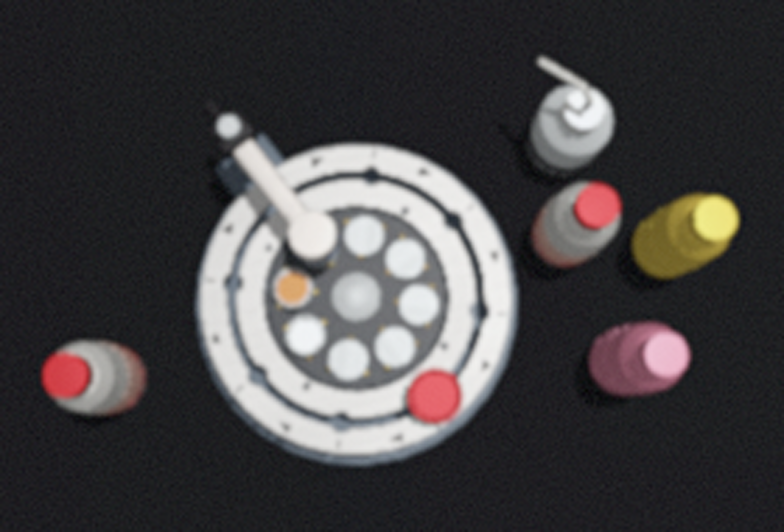

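The crop shows the dish at (434,396), the next hole at (340,421) and the brown cup left of and before the reader, which confirms the direction of turn. Next I work out the first move.

```bash
cat > t.py <<'E'
from h import *
from scipy.spatial.transform import Rotation as R
def rel(target,yaw=np.pi,pos=None,rot=None):
    o=get_obs(); p=np.array(o['tool_pos'] if pos is None else pos); r=R.from_euler('xyz',o['tcp_rot'] if rot is None else rot)
    g=R.from_euler('xyz',[np.pi,0,yaw])
    print('turn',(r.inv()*g).as_rotvec(degrees=True).round(2),'shift m',(r.inv().apply(np.array(target)-p)/1000).round(4))
E
python3 - <<'E'
from t import *
from m import *
c=np.load('top0.npz')
print('dish',unproj(c,335,251.4,z=85).round(1),'hole',unproj(c,180+340/2.8,110+421/2.8,z=58).round(1))
rel([493,-8,125],pos=[228.724,472.578,226.741])
E
```

```text
dish [492.9  -9.3  85. ] hole [470.2  74.6  58. ]
turn [ -0.07  -0.03 -25.83] shift m [-0.4473 -0.3173  0.1021]
```

```bash
python3 -m handwheel '[[[0,0,-25.83],[-0.4473,-0.3173,0.05],0],[[0,0,-25.83],[-0.4473,-0.3173,0.05],0],[[0,0,-25.83],[-0.4473,-0.3173,0.05],0],[[0,0,-25.83],[-0.4473,-0.3173,0.05],0],[[0,0,-25.83],[-0.4473,-0.3173,0.05],0],[[0,0,-25.83],[-0.4473,-0.3173,0.05],0],[[0,0,-25.83],[-0.4473,-0.3173,0.05],0],[[0,0,-25.83],[-0.4473,-0.3173,0.1],0],[[0,0,-25.83],[-0.4473,-0.3173,0.1],0],[[0,0,-25.83],[-0.4473,-0.3173,0.1],0],[[0,0,-25.83],[-0.4473,-0.3173,0.1],0],[[0,0,-25.83],[-0.4473,-0.3173,0.1021],0]]'; python3 -m handwheel '[[[0,0,0],[0,0,0],0],[[0,0,0],[0,0,0],0],[[0,0,0],[0,0,0],0]]'
python3 - <<'E'
from t import *
rel([493,-8,100])
o=get_obs(); print(o['grip_width'],o['joint_positions'])
ims=[]
for n in('top','side'):
    c=capture(n); np.savez(f'{n}1.npz',**c)
    u,v=(335,240) if n=='top' else (381,190)
    ims.append(cv2.resize(c['image'][v-50:v+50,u-65:u+65,::-1],(400*13//10,400),interpolation=cv2.INTER_CUBIC)[:,:400])
    
cv2.imwrite('pics/hov.png',np.hstack(ims))
E
```

```text
time: 1.3
tool_pos: [494.0, -11.1, 123.3]
tcp_rot: [-3.141, -0.001, 3.139]
contact_force: [0.2, -0.3, 1.0]
grip_width: 1.8
finger_force: 0.0
time: 1.6
tool_pos: [492.7, -7.0, 124.8]
tcp_rot: [3.141, -0.0, -3.141]
contact_force: [-0.0, 0.2, 0.9]
grip_width: 0.5
finger_force: 0.0
turn [ 0.02 -0.01  0.05] shift m [-0.0003 -0.001   0.0248]
0.513701148942761 [-1.70182226e-01  3.95402956e-01  1.75617750e+00  3.87028734e-04
  9.90288722e-01 -1.74199829e+00]
```

View pics/hov.png

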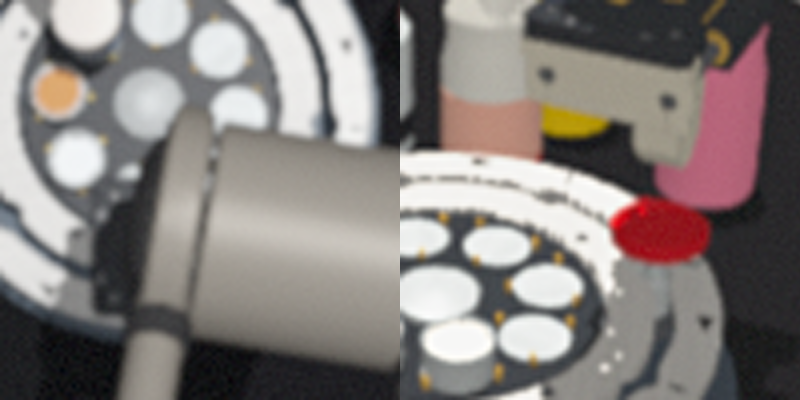

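Left: the arm hides the dish from the top camera. Right: the shut fingertips, bottom at about (661,158), hang straight above the dish at (660,230). I'll lower to just above the rim and check the centring from the side.

```bash
python3 -m handwheel '[[[0,0,0],[0,0,0.015],0],[[0,0,0],[0,0,0.034],0],[[0,0,0],[0,0,0.034],0],[[0,0,0],[0,0,0.034],0]]'
python3 - <<'E'
from t import *
from m import red
c=capture('side'); 
def proj(p):
    q=c['camera_from_world']@np.array([*p,1]); s=q[:2]/q[2]; s=s*(1+c['k1']*(s@s)); return (s*[c['fx'],c['fy']]+[c['cx'],c['cy']]).round(2)
p=get_obs()['tool_pos']; print('tcp px',proj(p),'+x10',proj(p+[10,0,0]),'+y10',proj(p+[0,10,0]),'dish',proj([493,-8,85]))
b=(c['image'][150:220,340:420,::-1])
cv2.imwrite('pics/near.png',cv2.resize(b,(640,560),interpolation=cv2.INTER_CUBIC))
E
```

```text
time: 2.1
tool_pos: [493.0, -7.3, 91.1]
tcp_rot: [3.141, 0.0, -3.141]
contact_force: [0.9, -0.6, 0.3]
grip_width: 0.6
finger_force: 0.0
tcp px [380.62 194.38] +x10 [375.92 193.18] +y10 [378.85 196.8 ] dish [380.71 197.05]
```

View pics/near.png

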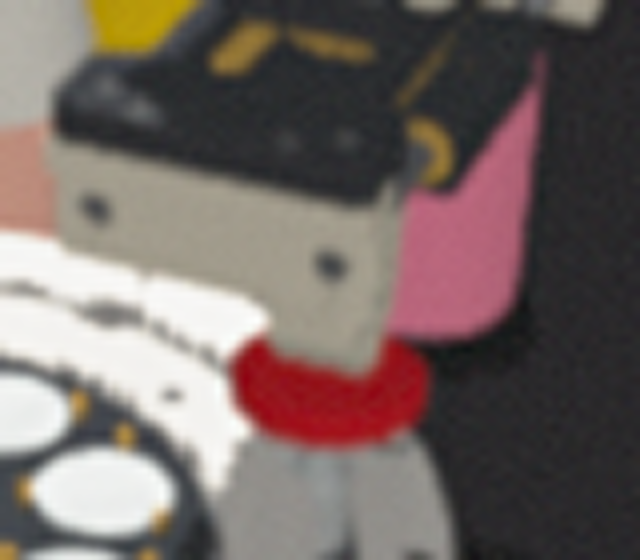

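The fingertip (bottom centre about (318,365)) sits over the dish (331,390), and matches the projected TCP to about 1 mm. Pressing down now.

```bash
python3 -m handwheel '[[[0,0,0],[0,0,0.005],0],[[0,0,0],[0,0,0.009],0],[[0,0,0],[0,0,0.012],0],[[0,0,0],[0,0,0.012],0],[[0,0,0],[0,0,0.012],0]]'; python3 -m handwheel '[[[0,0,0],[0,0,0.003],0],[[0,0,0],[0,0,0.006],0],[[0,0,0],[0,0,0.0085],0],[[0,0,0],[0,0,0.0095],0],[[0,0,0],[0,0,0.0095],0],[[0,0,0],[0,0,0.0095],0]]'
python3 - <<'E'
import numpy as np
A=np.array([584.2,62.1]); d=np.array([493,-8])-A
for a in np.linspace(0,45,11):
    t=-np.radians(a); q=np.array([[np.cos(t),-np.sin(t)],[np.sin(t),np.cos(t)]])@d-d
    print(a,'tool shift',(-q[0]/1000).round(4),(q[1]/1000).round(4))
E
```

```text
time: 2.65
tool_pos: [493.6, -7.8, 78.9]
tcp_rot: [3.141, 0.001, 3.141]
contact_force: [1.3, 2.0, 4.2]
grip_width: 0.4
finger_force: 1.9
time: 3.25
tool_pos: [493.7, -7.9, 69.5]
tcp_rot: [-3.142, 0.001, 3.142]
contact_force: [0.9, 1.2, 6.4]
grip_width: 0.9
finger_force: 3.3
0.0 tool shift -0.0 0.0
4.5 tool shift 0.0052 0.0074
9.0 tool shift 0.0098 0.0151
13.5 tool shift 0.0138 0.0232
18.0 tool shift 0.0172 0.0316
22.5 tool shift 0.0199 0.0402
27.0 tool shift 0.0219 0.049
31.5 tool shift 0.0232 0.058
36.0 tool shift 0.0238 0.067
40.5 tool shift 0.0237 0.076
45.0 tool shift 0.0229 0.085
```

```bash
python3 -m handwheel '[[[0,0,0],[0.0,0.0,0.0008],0],[[0,0,0],[0.0026,0.0037,0.0008],0],[[0,0,0],[0.0052,0.0074,0.0008],0],[[0,0,0],[0.0075,0.0113,0.0008],0],[[0,0,0],[0.0098,0.0151,0.0008],0],[[0,0,0],[0.0118,0.0192,0.0008],0],[[0,0,0],[0.0138,0.0232,0.0008],0],[[0,0,0],[0.0155,0.0274,0.0008],0],[[0,0,0],[0.0172,0.0316,0.0008],0],[[0,0,0],[0.0172,0.0316,0.0008],0]]'
python3 - <<'E'
from h import *
c=capture('side'); cv2.imwrite('pics/mid.png',cv2.resize(c['image'][150:250,280:420,::-1],(784,560),interpolation=cv2.INTER_CUBIC))
E
```

```text
time: 4.25
tool_pos: [476.3, 23.9, 68.8]
tcp_rot: [-3.141, 0.002, -3.141]
contact_force: [0.2, 0.4, 6.9]
grip_width: 0.5
finger_force: 3.6
```

View pics/mid.png

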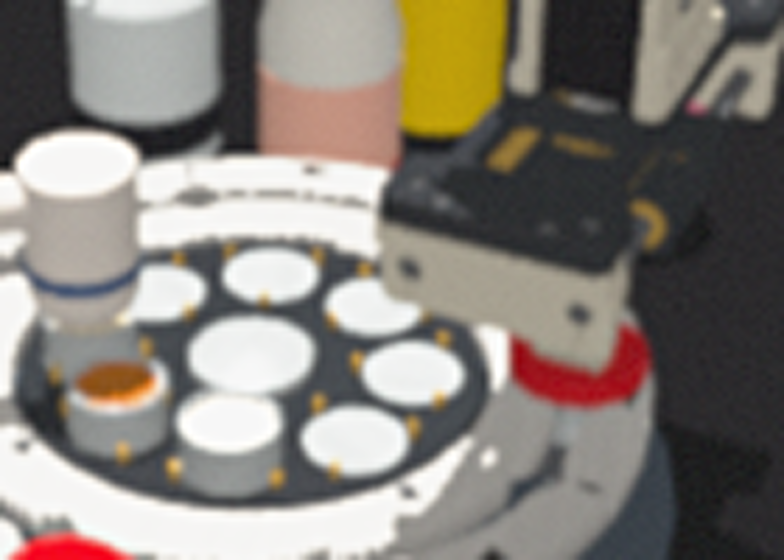

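The fingers are still in the dish at about (580,365) and the table has turned with it; cups are seated.

```bash
python3 -m handwheel '[[[0,0,0],[0.0014,0.0043,0],0],[[0,0,0],[0.0027,0.0086,0],0],[[0,0,0],[0.0037,0.013,0],0],[[0,0,0],[0.0047,0.0174,0],0],[[0,0,0],[0.0054,0.0219,0],0],[[0,0,0],[0.006,0.0264,0],0],[[0,0,0],[0.0063,0.0309,0],0],[[0,0,0],[0.0066,0.0354,0],0],[[0,0,0],[0.0066,0.0399,0],0],[[0,0,0],[0.0065,0.0444,0],0],[[0,0,0],[0.0062,0.0489,0],0],[[0,0,0],[0.0057,0.0534,0],0]]'; python3 -m handwheel '[[[0,0,0],[0,0,0],0],[[0,0,0],[0,0,0],0]]'
python3 - <<'E'
from h import *
from m import red
c=capture('side'); np.savez('side2.npz',**c)
def proj(p):
    q=c['camera_from_world']@np.array([*p,1]); s=q[:2]/q[2]; s=s*(1+c['k1']*(s@s)); return (s*[c['fx'],c['fy']]+[c['cx'],c['cy']]).round(2)
u,v=proj([470,77,70]); print(u,v,'right/left rim expected',[proj([470+25*np.cos(a),77+25*np.sin(a),71.5]) for a in np.radians([-110,70,-90,160])])
u,v=int(u),int(v); print('crop origin',u-50,v-37)
cv2.imwrite('pics/end.png',cv2.resize(c['image'][v-37:v+38,u-50:u+50,::-1],(800,600),interpolation=cv2.INTER_CUBIC))
E
```

```text
time: 5.5
tool_pos: [470.7, 76.9, 68.7]
tcp_rot: [-3.141, 0.001, -3.141]
contact_force: [0.3, -0.3, 7.1]
grip_width: 0.7
finger_force: 3.5
time: 5.7
tool_pos: [470.7, 77.1, 68.7]
tcp_rot: [-3.141, 0.001, -3.141]
contact_force: [0.4, 0.7, 6.9]
grip_width: 0.4
finger_force: 3.6
375.66 229.38 right/left rim expected [array([384.54, 223.12]), array([366.49, 234.58]), array([380.52, 221.47]), array([386.28, 234.96])]
crop origin 325 192
```

View pics/end.png

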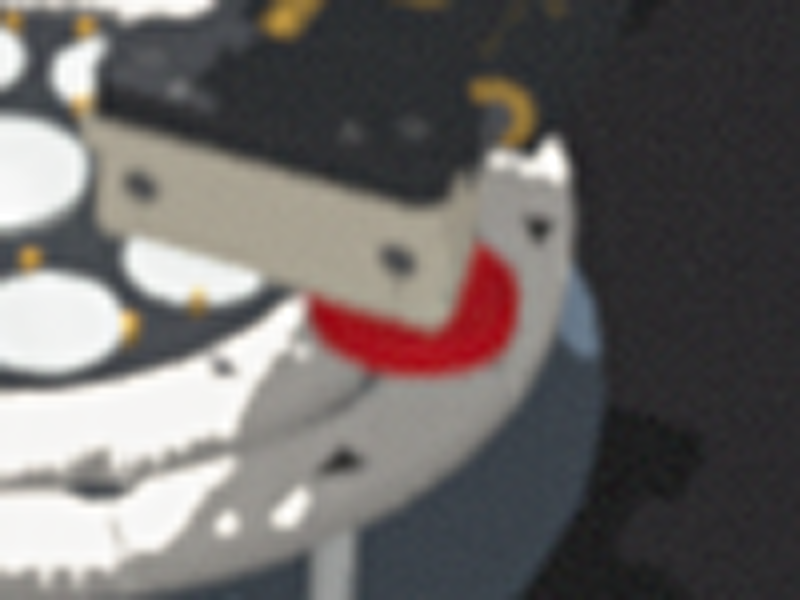

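```bash
python3 - <<'E'
from h import *
from scipy.optimize import least_squares
def proj(c,P):
    P=np.atleast_2d(P); q=P@c['camera_from_world'][:3,:3].T+c['camera_from_world'][:3,3]; s=q[:,:2]/q[:,2:]
    s=s*(1+c['k1']*(s**2).sum(1,keepdims=True)); return s*[c['fx'],c['fy']]+[c['cx'],c['cy']]
a=np.linspace(0,2*np.pi,120); ring=np.c_[np.cos(a),np.sin(a)]*25
def model(c,x,y,zr,h):
    P=np.vstack([np.c_[ring+[x,y],np.full(120,zr)],np.c_[ring+[x,y],np.full(120,zr-h)]]); return proj(c,P)
S=8
def redfrac(c,uv):
    im=c['image'].astype(float); x0,y0=int(uv[0])-25,int(uv[1])-25
    b=cv2.resize(im[y0:y0+50,x0:x0+50],None,fx=S,fy=S,interpolation=cv2.INTER_LINEAR)
    m=(b[:,:,0]-b[:,:,1]>60)
    yy,xx=np.nonzero(m); p=np.c_[(xx+.5)/S-.5+x0,(yy+.5)/S-.5+y0]
    return p[np.hypot(*(p-uv).T)<20]
dirs=np.radians(np.arange(0,360,15)); D=np.c_[np.cos(dirs),np.sin(dirs)]
sup=lambda p,D:(p@D.T).max(0)
c0=np.load('side0.npz'); p0=redfrac(c0,(381,197))
f=lambda q:sup(model(c0,q[0],q[1],86.5,q[2]),D)-sup(p0,D)
s=least_squares(f,[493,-8,6],loss='soft_l1',f_scale=.3); print('start fit',s.x.round(1),'rms px',np.sqrt((s.fun**2).mean()).round(2)); h=s.x[2]
c2=np.load('side2.npz'); p2=redfrac(c2,(376,230))
D2=D[(dirs>=np.radians(-1))&(dirs<=np.radians(136))]
A=np.array([584.2,62.1])
d0=s.x[:2]-A; print('r',np.hypot(*d0))
def pos(g): t=-g; return A+np.array([[np.cos(t),-np.sin(t)],[np.sin(t),np.cos(t)]])@d0
s2=least_squares(lambda q:sup(model(c2,*pos(q[0]),86.5-q[1],h),D2)-sup(p2,D2),[.78,14],loss='soft_l1',f_scale=.3)
print('angle',s2.x[0],'depth',s2.x[1],pos(s2.x[0]).round(1),s2.fun.round(2))
print('target',pos(np.pi/4).round(1))
E
```

```text
start fit [506.8 -58.7  40.6] rms px 1.83
r 143.5093613424881
angle 1.4605348027124219 depth -63.456630230935005 [455.6 125.7] [ 2.73  0.51  0.2  -0.2  -0.45 -0.35 -0.07  0.05  0.86  1.54]
target [444.   31.4]
```

The pink bottle got into the colour mask. I'll tighten the mask.

```bash
python3 - <<'E'
from h import *
from scipy.optimize import least_squares
def proj(c,P):
    q=P@c['camera_from_world'][:3,:3].T+c['camera_from_world'][:3,3]; s=q[:,:2]/q[:,2:]
    s=s*(1+c['k1']*(s**2).sum(1,keepdims=True)); return s*[c['fx'],c['fy']]+[c['cx'],c['cy']]
a=np.linspace(0,2*np.pi,120); ring=np.c_[np.cos(a),np.sin(a)]*25
model=lambda c,x,y,zr,h:proj(c,np.vstack([np.c_[ring+[x,y],np.full(120,zr)],np.c_[ring+[x,y],np.full(120,zr-h)]]))
def red(c,uv,S=8):
    im=c['image'].astype(np.float32); x0,y0=int(uv[0])-20,int(uv[1])-20
    b=cv2.resize(im[y0:y0+40,x0:x0+40],None,fx=S,fy=S,interpolation=cv2.INTER_LINEAR)
    m=((b[:,:,0]>95)&(b[:,:,1]<.5*b[:,:,0])&(b[:,:,2]<.42*b[:,:,0])).astype(np.uint8)
    n,l,st,_=cv2.connectedComponentsWithStats(m); m=l==1+st[1:,4].argmax()
    yy,xx=np.nonzero(m); return np.c_[(xx+.5)/S-.5+x0,(yy+.5)/S-.5+y0]
dirs=np.radians(np.arange(0,360,15)); D=np.c_[np.cos(dirs),np.sin(dirs)]
sup=lambda p,D:(p@D.T).max(0)
c0=np.load('side0.npz'); p0=red(c0,(381,197)); A=np.array([584.2,62.1])
s=least_squares(lambda q:sup(model(c0,q[0],q[1],86.5,q[2])  ,D)-sup(p0,D),[493,-8,6],loss='soft_l1',f_scale=.3); d0=s.x[:2]-A
print('start',s.x.round(1),'r',np.hypot(*d0).round(1),s.fun.round(1))
def pos(g): t=-g; return A+np.array([[np.cos(t),-np.sin(t)],[np.sin(t),np.cos(t)]])@d0
c2=np.load('side2.npz'); p2=red(c2,(376,230)); D2=D[:9]
s2=least_squares(lambda q:sup(model(c2,*pos(q[0]),72.5,s.x[2]),D2)-sup(p2,D2),[.78])
print('angle',s2.x,pos(s2.x[0]).round(1),s2.fun.round(2),'target',pos(np.pi/4).round(1))
E
```

```text
start [493.6 -11.4   5.7] r 116.7 [ 0.1  0.2  0.3  0.1  0.3 -0.1 -0.1 -0.3 -0.4  0.2  0.3  0.4 -0.  -0.
  0.3  0.9  0.3 -0.7 -0.7  0.   0.2 -0.   0.   0. ]
angle [0.78928722] [468.2  74.6] [1.97 2.01 1.84 1.52 1.17 1.06 0.88 0.17 0.33] target [468.1  74.2]
```

The angle is about 0.785 within error, so the plunger is at the next hole. Releasing straight up, with a contact check on the way.

```bash
python3 -m handwheel '[[[0,0,0],[0,0,-0.003],0],[[0,0,0],[0,0,-0.006],0],[[0,0,0],[0,0,-0.009],0],[[0,0,0],[0,0,-0.011],0],[[0,0,0],[0,0,-0.011],0],[[0,0,0],[0,0,-0.011],0]]'
```

```text
time: 6.35
tool_pos: [470.7, 77.0, 79.4]
tcp_rot: [-3.142, 0.001, 3.142]
contact_force: [3.4, 0.9, 4.7]
grip_width: 0.9
finger_force: 2.0
```

There is still 4.7 N of spring force at z = 79 mm, so the plunger has risen into the hole. Moving clear.

```bash
python3 -m handwheel '[[[0,0,0],[0,0,-0.005],0],[[0,0,0],[0,0,-0.012],0],[[0,0,0],[0,0,-0.03],0],[[0,0,0],[0,0,-0.07],0],[[0,0,0],[0,0,-0.12],0],[[0,0,0],[0.05,0.02,-0.13],0],[[0,0,0],[0.1,0.06,-0.13],0],[[0,0,0],[0.13,0.1,-0.13],0],[[0,0,0],[0.16,0.14,-0.13],0],[[0,0,0],[0.18,0.18,-0.13],0],[[0,0,0],[0.2,0.22,-0.13],0],[[0,0,0],[0.2,0.25,-0.13],0]]'; python3 -m handwheel '[[[0,0,0],[0,0,0],0],[[0,0,0],[0,0,0],0],[[0,0,0],[0,0,0],0]]'
python3 - <<'E'
from h import *
from m import red
T=capture('top'); s=capture('side'); 
red('side',s,(376,218),r=22); red('top',T,(304,260),r=18)
a=cv2.resize(T['image'][120:290,210:380,::-1],(400,400),interpolation=cv2.INTER_CUBIC); b=cv2.resize(s['image'][150:300,230:430,::-1],(400,300),interpolation=cv2.INTER_CUBIC)
cv2.imwrite('pics/fin.png',np.hstack([a,np.vstack([b,np.zeros((100,400,3),np.uint8)])]))
E
```

```text
time: 7.55
tool_pos: [266.7, 328.2, 209.5]
tcp_rot: [-3.141, -0.002, -3.139]
contact_force: [1.9, -0.7, 0.5]
grip_width: 0.7
finger_force: 0.0
time: 7.85
tool_pos: [269.9, 326.0, 209.1]
tcp_rot: [-3.14, -0.001, 3.141]
contact_force: [0.2, -0.6, 0.0]
grip_width: 0.5
finger_force: 0.0
side red px 395 376.11898734177214 222.8987341772152 at z 85 [470.   77.3  85. ] depth med [470.4  77.1  84.3]
top red px 75 300.02666666666664 263.1066666666667 at z 85 [464.   77.2  85. ] depth med [461.8  79.5  83.4]
```

View pics/fin.png

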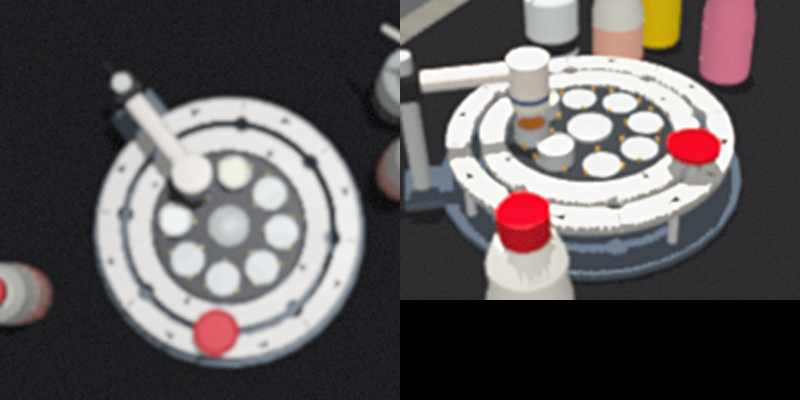

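The dish now sits at the next hole: side centroid (376,223) gives (470,77), with depth reading 84 mm up, so the plunger is seated. The brown cup is under the reader, the other cups are in their seats, and the bottles and reader have not moved.

```bash
python3 -c "from plant import close_job; print(close_job())"
```

```text
the job is handed in; nothing more can be done
None
```

Job handed in: the table is turned one hole clockwise, the plunger is up in the next hole, the brown sample is under the reading head, and the arm is clear (about 8 s used).

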